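Light up the blue-light box and hold its amber shield half open

ROBOT

A 6-joint arm with a two-finger parallel gripper is mounted at the origin on a cart in front of the work surface, level with it; the furniture and walls round the work are solid. World frame = base frame: x ahead of the robot, y to its left, z up, the work surface at z = 0. Lengths are in mm, angles in rad, forces in N, time in s.
With the tool pointing down it reaches from about 300 to 875 mm from the base axis. Payload 6.4 kg.
Tool frame: the origin (TCP) lies on the centre line of the jaws, within the pads' length; the fingertips stand 8 mm ahead of it and the grasp point (between the pads) lies 11 mm behind it (bot.nose_length is the distance from the TCP to the fingertips, in mm); z points along the fingers, y is the line along which they close (so a half turn about z gives the same grasp; the last joint's range is limited). The gripper opens to 85 mm and grips with 20 to 120 N. Pads are 22 mm wide; open, the fingers measure 114 mm over their backs; the gripper's body (76 mm by 85 mm) begins 54 mm behind the grasp point. The pads swing forward as they close: fully open they stand 13 mm farther back than shut.
Start: joints at [-1.513, 0.181, 1.607, -0, 1.354, -0.206], TCP at [149.947, -555.119, 210.888] pointing down, gripper open.
Joint ranges: [-2.99, 2.99], [-0.89, 2.07], [0.3, 2.58], [-1.14, 4.28], [0, 2.63], [-3.12, 3.12]. Speed limits (rad/s): [2.57, 2.57, 3.01, 3.14, 3.14, 3.14].

INTERFACE

Orientations are given as a unit quaternion [w, x, y, z].
In Python, from rig import sensors, viewer, ticket, bot gives the robot as it stands.
- The arm moves only by the tool send_rows, never from a script. Its argument "deltas" is a list of rows, each a list of 7 numbers: the shift along the tool's x, y, z in units of 400 mm (1.0 is 400 mm), then the turn, a rotation vector about the tool's x, y, z in units of pi/4 rad (1.0 is pi/4 rad), then the gripper command: -1 is shut, 1 is fully open, values between are in proportion. A call has 1 to 5 rows; each row is the pose to reach, as a shift and turn from the pose commanded when the call began, along the tool's axes at that moment; what a row does not reach only later rows make up. A row lasts 1/12 s, in which the tool goes at most 41.7 mm and 7.16 degrees, less where a joint would pass 70% of its speed; a pose out of reach is approached as far as the arm can. A call with a number of a shift or a turn outside -1 to 1 is refused whole. A call with a gripper value outside its range is refused whole. The fingers move at their own pace and stop on an object; the grip force is fixed at half the most. Time passes only in rows, so rows that repeat a pose let the fingers close. It gives the time, the measured TCP pose, the force, the opening and the grip force at its end, in the units of the state.
- sensors.read_state(): the state, without advancing time (a new reading comes with each control period).
- viewer.read_camera(name): name is "scene" or "top" or "wrist"; returns (picture, depth): 400x640x3 uint8, red, green, blue; 400x640 float32, mm along the optical axis (not along the pixel's ray), 0 where there is no reading.
- viewer.camera_info(name): a dict with "fx", "fy", "cx", "cy" (pixels), "rvec" (rotation vector, rad) and "tvec" (3), from world to camera coordinates, as OpenCV has them. Camera axes: x right, y down, z forward; pixel columns grow to the right and rows downward; lengths in mm; the calibration is good to about 2 mm. A picture is of the moment at which its call begins: read the wrist's pose just before it. camera_info takes no time and is no camera call; for the wrist camera it gives the pose at the moment of the call.
- ticket.hand_in(): hands the job in; it is judged then, once.
The state is a dict: "time": time; "joints": joint angles; "dq": joint speeds; "effort": joint torques, N m; "tcp_pos": TCP position; "ee_rot": TCP orientation; "wrist_force": force on the tool from outside, world axes, zero at the start; "torque": the same for the moment, N m; "width": opening from 0.0 (shut) to 1.0 (fully open); "finger_force": force on a finger pad.
Only numpy, scipy, OpenCV 4.12 (cv2) and the standard library are available. Lean on these libraries where they do the work, as an engineer would, in place of code of your own. Each camera call takes 0.05 s, during which the arm holds its last target. There are 200 camera calls.

TASK

With its amber shield still down, switch on the small blue-light viewing box by pressing three of its keys fully down and letting each come up again before the next: green (wake), then white (brightness), then blue (lamp); leave the red off-key alone. Then take the steel bar handle on the amber shield and raise the shield half open, to 45 degrees give or take five, so that I can pick colonies from the dish while looking through it; never swing it past 60 degrees with the lamp on. The shield springs shut by itself, so stay there and finish the program while still holding it by the bar, without disturbing the dish or the other things on the bench.

Things in the scene. Friction and masses are not known exactly. Their poses are not given: they have to be found in the camera images.
- viewing_box: white blue-light viewing box, 200 mm deep (x), 150 wide (y), 60 high, fixed to the bench. Origin: centre of its underside; x points to its back (hinge side), y to its left. Keys in a row along y on the sloping front panel, 78 mm in front of the origin; left to right red, green, white, blue, 34 mm apart. Behind them a recess with a lit deck (40 mm above the bench) under the shield
- key_green_top (a point): centre of the top face of the green key (wake). Each key is a cap 16 (x) by 18 mm (y) with a small dot, about 6 mm proud of the panel, top about 59 mm above the bench; panel and key travel lean 0.21 rad towards the front, and pressing straight down with closed fingertips works
- key_green (a joint): travel of the green key: 0 up, 0.004 m fully down; counts as pressed beyond 0.003. Spring return: about 1.4 N starts it, 4 N holds it fully down
- key_white_top (a point): centre of the top face of the white key (brightness), like the green one
- key_white (a joint): travel of the white key, like the green one
- key_blue_top (a point): centre of the top face of the blue key (lamp), like the green one
- key_blue (a joint): travel of the blue key, like the green one
- key_red (a joint): travel of the red key (off), at the left end of the row; not to be pressed
- shield (a joint): opening angle (rad) of the clear amber shield (148 mm wide, 143 deep, 4 thick, dark edges): 0 shut and flat, 0.785 is 45 degrees, stop at 1.75. Hinged along its back edge; the front edge rises and swings to the back as it opens. Weight and a spring always close it (about 0.2 N m: 1.5 to 2 N at the bar)
- shield_hinge (a point): middle of the hinge axis, at the back of the box 64 mm above the bench; the axis runs along the box's y
- bar_mid (a point): middle of the round steel bar of the handle, 10 mm thick, along the box's y, 88 mm free length between two posts; when shut 96 mm above the bench, 32 above the shield, 130 in front of and 32.5 above the hinge axis. It turns between finger pads that pinch it across, so the gripper may stay upright or tilt with it; point z is the shield's normal
- culture_dish: round clear culture dish with pale agar, 61 mm across, 13 mm high, loose on the lit deck under the shield; origin at the centre of its underside. Stays where it is
- tube_rack: blue tube rack, 96x168x64 mm, with five capped tubes standing up to 122 mm high; bystander, origin at the centre of its underside
- lab_timer: small white bench timer with three buttons, 62x62x18 mm; bystander
- blue_tray: blue tray 110x150x35 mm with three vials in it, 55 mm high; bystander
- forceps: steel forceps 131 mm long, lying flat left of the box; bystander
- beaker: clear beaker 74 mm across, 86 mm high; bystander

How it is judged (in metres and radians):
On the way, in this order (a step that is already met when the one before it is completed fails the run):
1. green key fully down, shield shut (value of joint key_green above 0.003 m and value of joint shield below 0.05 rad), for 0.05 s.
2. then, with the green key up again, the white key fully down, shield shut (value of joint key_white above 0.003 m and value of joint key_green below 0.0015 m and value of joint shield below 0.05 rad), for 0.05 s.
3. then, with the white key up again, the blue key fully down, shield shut (value of joint key_blue above 0.003 m and value of joint key_white below 0.0015 m and value of joint shield below 0.05 rad), for 0.05 s.
4. then the shield raised to 45 degrees by its bar (value of joint shield between 0.68 and 0.89 rad and contact force between the fingers and shield_bar above 0.5 N), for 0.3 s.
At the end, for the whole second after the job is handed in: the fingers still hold the bar (contact force over 0.5 N) and thereby keep the shield still (under 0.1 rad/s) at 45 degrees, give or take 6 (0.68 to 0.89 rad); all four keys are up (under 1.5 mm) and the dish lies on the deck (all of step 4 and velocity of joint shield between -0.1 and 0.1 rad/s and value of joint each of key_green, key_white, key_blue, key_red below 0.0015 m and z of culture_dish in the frame of viewing_box below 0.043 m); the arm keeps its last pose, push and grip.
It fails at once if the red key is pressed (value of joint key_red above 0.002 m).
It fails at once if two keys are down at once (value of joint each of key_green, key_white above 0.002 m or value of joint each of key_white, key_blue above 0.002 m).
It fails at once if the shield swings past 60 degrees (value of joint shield above 1.05 rad).
It fails at once if the dish is disturbed (moved 10 mm) (distance of culture_dish from where it was at the start of the episode above 0.01 m).
It fails at once if a bystander is moved 30 mm (distance of any of tube_rack, lab_timer, blue_tray, forceps, beaker from where it was at the start of the episode above 0.03 m).
It also fails if it takes over 54 s, if anything falls off the work surface, if the arm or the gripper's body presses on something with over 40 N, if the wrist force passes 120 N, or if a joint passes its speed limit or range.

## Working session

There is one attempt and no reset: what is moved stays moved. The work goes in short steps, Python scripts to look and compute and a tool call to move; the robot and the scene stay as the last step left them, time stands still between calls to the robot, and variables do not carry over. Pictures are saved under pics/ and viewed, at most 10 in all, crops included, and the job is handed in when it is done.

Besides the shell and the picture viewer there is one more tool, called after ">>>" as a command line: name --pt "numbers of a row" for each row, then --argument value for the rest. send_rows: Moves the arm, as the interface text tells. Its arguments: {"type":"object","properties":{"deltas":{"type":"array"}},"required":["deltas"]}

```bash
ls; mkdir -p pics; cat > h.py <<'E'
import numpy as np, cv2
from rig import sensors, viewer, ticket, bot
def world(ci,u,v,d):
    R,_=cv2.Rodrigues(np.array(ci["rvec"],float)); t=np.array(ci["tvec"],float).ravel()
    c=np.array([(u-ci["cx"])/ci["fx"]*d,(v-ci["cy"])/ci["fy"]*d,d]); return R.T@(c-t)
def pix(ci,p):
    q,_=cv2.projectPoints(np.array(p,float).reshape(-1,1,3),np.array(ci["rvec"],float),np.array(ci["tvec"],float),np.array([[ci["fx"],0,ci["cx"]],[0,ci["fy"],ci["cy"]],[0,0,1.]]),None); return q.reshape(-1,2)
E
python3 - <<'E'
from h import *
for n in ("top","scene"):
    p,d=viewer.read_camera(n); ci=viewer.camera_info(n); cv2.imwrite(f"pics/{n}.png",p[...,::-1]); np.save(f"pics/{n}_d.npy",d)
    print(n,ci)
print(sensors.read_state(),bot.nose_length)
E
```

```text
pics
top {'fx': 469.36009572588733, 'fy': 469.36009572588733, 'cx': 324.27946871487984, 'cy': 203.39311971893338, 'rvec': array([ 2.20955986, -2.15584491,  0.04771506]), 'tvec': array([ 113.85586717,  523.55701443, 1531.69870428])}
scene {'fx': 377.36875773607807, 'fy': 377.36875773607807, 'cx': 319.35268334386467, 'cy': 204.7699605632584, 'rvec': array([ 1.11863586, -2.50038015,  0.88764659]), 'tvec': array([ 423.0790052 ,  315.45829165, 1140.65774023])}
{'time': 0.1, 'joints': array([-1.51327693e+00,  1.81475104e-01,  1.60789114e+00, -2.21938476e-05,
        1.35376839e+00, -2.06348351e-01]), 'dq': array([-0.00222457, -0.00059289, -0.00126279,  0.00079938, -0.00138201,
       -0.00101697]), 'effort': array([ 8.81136111e-05, -4.45876765e+01, -3.52241385e+01, -3.76939834e-04,
        4.09551663e-03, -6.16349084e-06]), 'tcp_pos': array([ 149.92221616, -554.58191064,  210.07770501]), 'ee_rot': array([-7.69659195e-04,  9.91308733e-01,  1.31553793e-01,  4.65149069e-05]), 'wrist_force': array([ 0.52700853, -0.36099184, -0.95560374]), 'torque': array([ 0.02102684,  0.00121706, -0.01814073]), 'finger_force': 0.0, 'width': 1.002439386374988} 8.0
```

View pics/top.png

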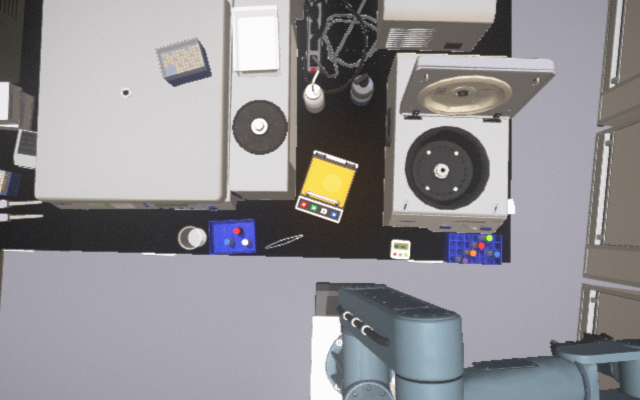

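View pics/scene.png

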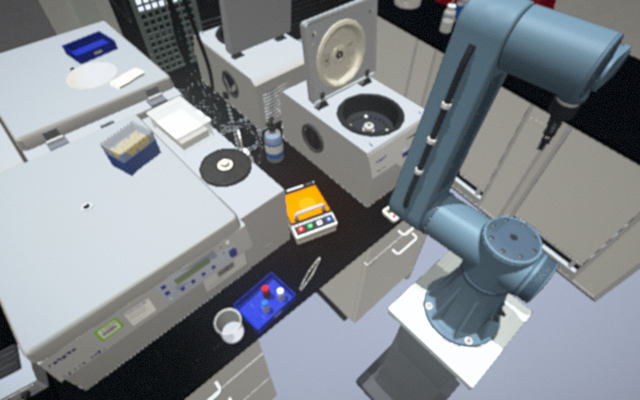

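The top view shows the box around (327,187) with its key row at about (305..335, 205..215). The scene view agrees. Next: an enlarged crop.

```bash
python3 - <<'E'
from h import *
p=cv2.imread("pics/top.png")
c=cv2.resize(p[140:230,280:370],None,fx=6.6,fy=6.6,interpolation=cv2.INTER_CUBIC); cv2.imwrite("pics/topc.png",c)
d=np.load("pics/top_d.npy"); ci=viewer.camera_info("top")
for u,v in [(306,204),(314,207),(324,211),(334,214),(325,197),(330,183),(334,160),(327,160)]:
    print(u,v,world(ci,u,v,d[v,u]).round(1))
E
```

```text
306 204 [514.6 184.5  60.7]
314 207 [505.6 158.6  60.7]
324 211 [493.5 126.2  61. ]
334 214 [484.8  94.   58.2]
325 197 [535.6 123.5 100.3]
330 183 [583.9 109.2  61.7]
334 160 [657.7  98.2  67.7]
327 160 [658.  120.7  62. ]
```

View pics/topc.png

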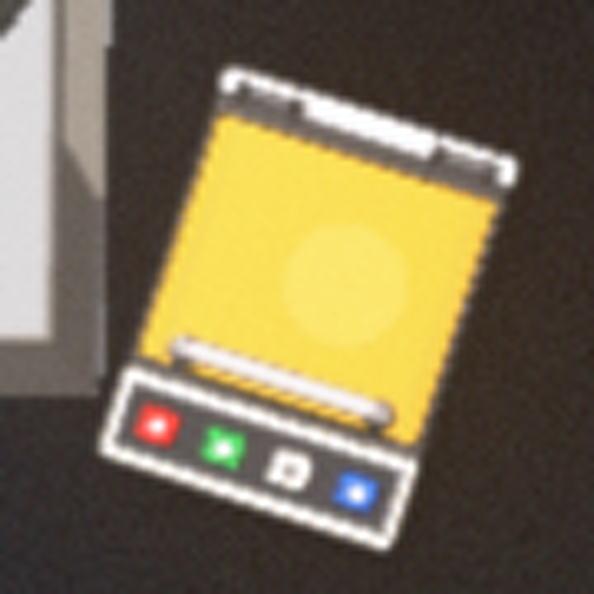

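The crop shows the keys at red (157,425), green (223,448), white (290,470) and blue (356,492), and the bar from (180,348) to (385,413).

```bash
cat >> h.py <<'E'
def atz(ci,u,v,z):
    a=world(ci,u,v,0.);b=world(ci,u,v,1000.); return a+(b-a)*(z-a[2])/(b[2]-a[2])
E
python3 - <<'E'
from h import *
ci=viewer.camera_info("top")
f=lambda x,y,z: atz(ci,(x+.5)/6.6-.5+280,(y+.5)/6.6-.5+140,z)
K=[f(x,y,59) for x,y in [(157,425),(223,448),(290,470),(356,492)]]
for k in K: print(k.round(1))
d=K[3]-K[0]; print("pitch",np.linalg.norm(d)/3, "yaw of -y", np.arctan2(d[1],d[0]), "box yaw",np.arctan2(d[1],d[0])+np.pi/2)
a,b=f(180,348,100),f(385,413,100); print(a,b,(a+b)/2, np.linalg.norm(b-a),np.arctan2((b-a)[1],(b-a)[0])+np.pi/2)
C=[f(*q,60) for q in [(103,452),(388,548)]]; print(C)
C=[f(*q,66) for q in [(228,72),(515,165)]]; print(C)
E
```

```text
[514.6 193.1  59. ]
[504.2 160.7  59. ]
[494.3 127.8  59. ]
[484.4  95.5  59. ]
pitch 34.0385444654577 yaw of -y -1.8713170023534167 box yaw -0.30052067555852013
[549.01639225 180.64582227 100.        ] [520.50231668  82.84617734 100.        ] [534.75935446 131.7459998  100.        ] 101.87160082308515 -0.2836921373708785
[array([500.7502971 , 218.90389851,  60.        ]), array([457.56553416,  79.39356678,  60.        ])]
[array([687.29778982, 162.80193357,  66.        ]), array([644.85896471,  22.14893886,  66.        ])]
```

```bash
cat >> h.py <<'E'
from scipy.spatial.transform import Rotation as Ro
YAW=-0.297
O=np.array([574,121.5,0.]); BX=np.array([np.cos(YAW),np.sin(YAW),0]); BY=np.array([-BX[1],BX[0],0]); Z=np.array([0,0,1.])
def rot(tilt=0.):  # tool y along box x, z down; tilt>0: gripper top leans to box front
    y=BX*np.cos(tilt)+Z*np.sin(tilt); z=-Z*np.cos(tilt)+BX*np.sin(tilt)
    return Ro.from_matrix(np.c_[np.cross(y,z),y,z])
def go(pos,R=None):
    s=sensors.read_state(); q=s["ee_rot"]; C=Ro.from_quat([*q[1:],q[0]]); p=s["tcp_pos"]
    R=R or C
    print("t",round(s["time"],2),"p",p.round(1),"F",s["wrist_force"].round(1),"w",round(s["width"],3),"delta",(C.inv().apply(np.array(pos)-p)/400).round(4),((C.inv()*R).as_rotvec()/(np.pi/4)).round(4))
E
python3 - <<'E'
from h import *
ci=viewer.camera_info("top"); d=np.load("pics/top_d.npy")
for u,v in [(395,215),(387,230),(400,249),(450,240),(500,240),(450,225),(480,70)]: print(u,v,world(ci,u,v,d[v,u]).round(0))
go([300,-300,230]); go([300,-300,230],rot())
E
```

```text
395 215 [479. -76. 245.]
387 230 [438. -84.  -4.]
400 249 [ 377. -126.   11.]
450 240 [ 411. -276.   62.]
500 240 [ 415. -436.   55.]
450 225 [ 456. -241.  199.]
480 70 [ 789. -215.  551.]
t 0.1 p [ 149.9 -554.6  210.1] F [ 0.5 -0.4 -1. ] w 1.002 delta [ 0.5282 -0.5166 -0.0489] [0. 0. 0.]
t 0.1 p [ 149.9 -554.6  210.1] F [ 0.5 -0.4 -1. ] w 1.002 delta [ 0.5282 -0.5166 -0.0489] [-0.0016 -0.0013 -1.2859]
```

>>> send_rows --pt "0.53 -0.52 -0.1 0 0 -0.6 -1" --pt "0.53 -0.52 -0.1 0 0 -0.6 -1" --pt "0.53 -0.52 -0.1 0 0 -0.6 -1" --pt "0.53 -0.52 -0.1 0 0 -0.6 -1" --pt "0.53 -0.52 -0.1 0 0 -0.6 -1"

```text
time: 0.52
tcp_pos: [254.9, -375.1, 238.4]
ee_rot: [-0.0, 0.932, 0.361, 0.0]
wrist_force: [1.4, -0.2, 0.7]
width: 0.301
finger_force: 0.0
```

```bash
python3 -c "
from h import *
go([300,-250,250],rot());go([340,0,250],rot())"
```

```text
t 0.52 p [ 254.9 -375.1  238.4] F [ 1.4 -0.2  0.7] w 0.301 delta [ 0.294  -0.155  -0.0288] [-0.0008 -0.0009 -0.6803]
t 0.52 p [ 254.9 -375.1  238.4] F [ 1.4 -0.2  0.7] w 0.301 delta [ 0.7891 -0.5494 -0.0282] [-0.0008 -0.0009 -0.6803]
```

>>> send_rows --pt "0.79 -0.55 -0.03 0 0 -0.68 -1" --pt "0.79 -0.55 -0.03 0 0 -0.68 -1" --pt "0.79 -0.55 -0.03 0 0 -0.68 -1" --pt "0.79 -0.55 -0.03 0 0 -0.68 -1" --pt "0.79 -0.55 -0.03 0 0 -0.68 -1"

```text
time: 0.93
tcp_pos: [301.2, -172.2, 244.9]
ee_rot: [-0.0, 0.804, 0.595, 0.0]
wrist_force: [1.4, 0.3, 0.3]
width: 0.003
finger_force: 0.0
```

```bash
python3 -c "
from h import *
go([340,0,250],rot());go([360,60,250],rot())"
```

```text
t 0.93 p [ 301.2 -172.2  244.9] F [1.4 0.3 0.3] w 0.003 delta [ 0.4401 -0.0329 -0.0126] [ 0.0001 -0.0002  0.0012]
t 0.93 p [ 301.2 -172.2  244.9] F [1.4 0.3 0.3] w 0.003 delta [ 0.5981 -0.0289 -0.0126] [ 0.0001 -0.0002  0.0012]
```

>>> send_rows --pt "0.6 -0.03 -0.01 0 0 0 -1" --pt "0.6 -0.03 -0.01 0 0 0 -1" --pt "0.6 -0.03 -0.01 0 0 0 -1" --pt "0.6 -0.03 -0.01 0 0 0 -1" --pt "0.6 -0.03 -0.01 0 0 0 -1"

```text
time: 1.35
tcp_pos: [353.2, 29.6, 248.8]
ee_rot: [0.0, 0.805, 0.593, 0.0]
wrist_force: [1.5, -0.6, -0.7]
width: 0.002
finger_force: 0.0
```

```bash
python3 -c "
from h import *
p,d=viewer.read_camera('wrist');ci=viewer.camera_info('wrist');cv2.imwrite('pics/w1.png',p[...,::-1])
np.save('pics/w1_d.npy',d);np.save('pics/w1_ci.npy',ci)
for k,n in zip([-1,0,1,2],'wgbr'): pass
K={'green':O-78*BX+17*BY+59*Z}
print(pix(ci,[O-78*BX+y*BY+59*Z for y in (51,17,-17,-51)]).round(0), pix(ci,[O-40*BX+96*Z]))
go(O-78*BX-4*BX+17*BY+120*Z,rot())"
```

```text
[[429. -13.]
 [425.  26.]
 [422.  62.]
 [418.  96.]] [[477.69820788  35.32170464]]
t 1.4 p [353.8  37.8 249. ] F [-1.9  2.  -0.2] w 0.003 delta [0.4006 0.2619 0.3248] [ 0.0011 -0.0066  0.0067]
```

>>> send_rows --pt "0.4 0.26 0.1 0 0 0 -1" --pt "0.4 0.26 0.1 0 0 0 -1" --pt "0.4 0.26 0.1 0 0 0 -1" --pt "0.4 0.26 0.1 0 0 0 -1" --pt "0.4 0.26 0.1 0 0 0 -1"

```text
time: 1.82
tcp_pos: [501.6, 151.9, 207.1]
ee_rot: [-0.0, 0.805, 0.593, -0.0]
wrist_force: [0.4, -0.1, 0.1]
width: -0.002
finger_force: 0.0
```

```bash
python3 -c "
from h import *
p,d=viewer.read_camera('wrist');ci=viewer.camera_info('wrist');cv2.imwrite('pics/w2.png',p[...,::-1])
np.save('pics/w2_d.npy',d);np.save('pics/w2_ci.npy',ci)
print(pix(ci,[O-78*BX+y*BY+59*Z for y in (51,17,-17,-51)]).round(0), pix(ci,[O-40*BX+96*Z]))
go(O-78*BX-4*BX+17*BY+120*Z,rot())"
```

```text
[[317. 148.]
 [317. 182.]
 [318. 213.]
 [318. 243.]] [[358.39621889 207.92590156]]
t 1.87 p [503.4 153.3 205.7] F [-0.3 -0.9  0.9] w -0.002 delta [ 0.0177 -0.0126  0.2143] [-0.0023 -0.0018 -0.0038]
```

View pics/w2.png

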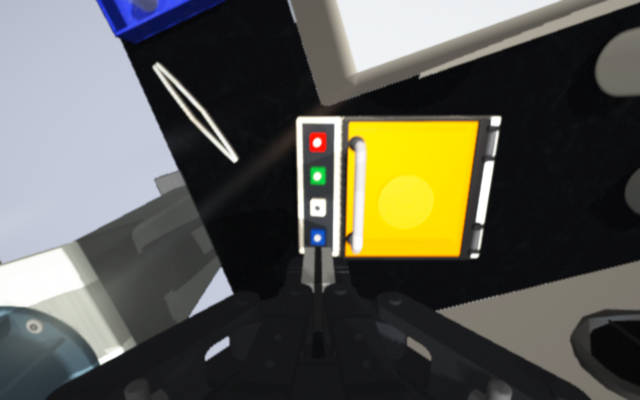

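The wrist view shows the keys at red (318,142), green (317,176), white (318,208) and blue (318,238). That is about 5 px from the prediction, so I'll check again now that the arm has settled, with the scene camera too.

```bash
python3 - <<'E'
from h import *
def blobs(p,off=0):
    h=cv2.cvtColor(p,cv2.COLOR_RGB2HSV); out={}
    for n,(a,b) in dict(red=(0,6),green=(55,85),blue=(105,125)).items():
        m=cv2.inRange(h,(a,150,90),(b,255,255)); k,l,s,c=cv2.connectedComponentsWithStats(m)
        out[n]=[(c[i].round(1),s[i,4]) for i in range(1,k) if s[i,4]>15]
    return out
for n in ("wrist","scene"):
    p,d=viewer.read_camera(n); ci=viewer.camera_info(n); b=blobs(p)
    pr=pix(ci,[O-78*BX+y*BY+59*Z for y in (51,17,-51)])
    for (k,v),q in zip(b.items(),pr):
        v=[x for x in v if np.hypot(*(x[0]-q))<15]
        print(n,k,q.round(1),v,[atz(ci,*x[0],59).round(1) for x in v],(O-78*BX+dict(red=51,green=17,blue=-51)[k]*BY).round(1))
go(O-82*BX+17*BY+120*Z,rot())
E
```

```text
wrist red [319.2 145.4] [(array([315.2, 145.3]), np.int32(256))] [array([510.6, 194.3,  59. ])] [514.3 193.1   0. ]
wrist green [319.2 179. ] [(array([315.8, 178.7]), np.int32(232))] [array([501.2, 161.9,  59. ])] [504.4 160.6   0. ]
wrist blue [319.3 240.4] [(array([316.1, 238.8]), np.int32(173))] [array([481.8,  98.4,  59. ])] [484.5  95.6   0. ]
scene red [300.  228.4] [] [] [514.3 193.1   0. ]
scene green [309.4 224.9] [] [] [504.4 160.6   0. ]
scene blue [327.8 218.1] [] [] [484.5  95.6   0. ]
t 1.97 p [500.  150.3 206.8] F [-1.  -1.6 -0.3] w 0.0 delta [ 0.028  -0.0063  0.2169] [-0.0045  0.0018 -0.003 ]
```

>>> send_rows --pt "0.0235 -0.011 0.15 0 0 0 -1" --pt "0.0235 -0.011 0.31 0 0 0 -1" --pt "0.0235 -0.011 0.31 0 0 0 -1" --pt "0.0235 -0.011 0.31 0 0 0 -1" --pt "0.0235 -0.011 0.31 0 0 0 -1"

```text
time: 2.38
tcp_pos: [496.3, 158.8, 83.5]
ee_rot: [-0.001, 0.805, 0.593, -0.002]
wrist_force: [1.0, -0.3, 1.2]
width: 0.002
finger_force: 0.0
```

```bash
sed -i 's/^O=.*/O=np.array([572.3,122.2,0.]); BX=np.array([np.cos(YAW),np.sin(YAW),0]); BY=np.array([-BX[1],BX[0],0]); Z=np.array([0,0,1.])/' h.py; python3 - <<'E'
from h import *
go(O-80.5*BX+17*BY+80*Z,rot())
p,d=viewer.read_camera('wrist');cv2.imwrite('pics/w3.png',p[...,::-1])
go(O-80.5*BX+17*BY+80*Z,rot())
E
```

```text
t 2.38 p [496.3 158.8  83.5] F [ 1.  -0.3  1.2] w 0.002 delta [0.0106 0.0071 0.0087] [-0.0065  0.0029 -0.0067]
t 2.43 p [499.  159.1  86.1] F [-0.1 -0.8  0.8] w -0.0 delta [0.0081 0.001  0.0152] [ 0.0002  0.0001 -0.0067]
```

View pics/w3.png

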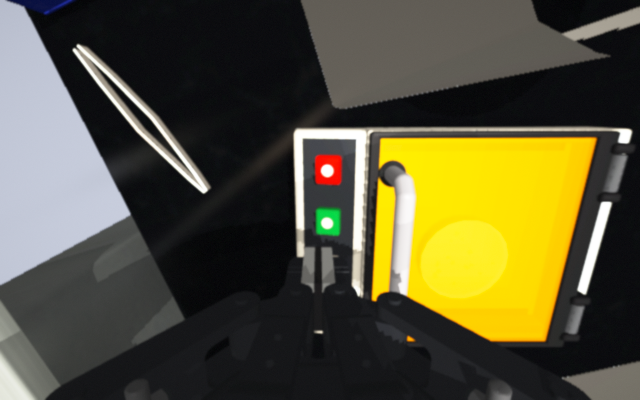

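The red key is at (327,170) and the green at (327,222). The fingertips end at about (318,250), so I'll check by projection where they would land.

```bash
python3 - <<'E'
from h import *
s=sensors.read_state(); ci=viewer.camera_info('wrist'); p=s["tcp_pos"]
T=lambda z: [p[0],p[1],z]
print(p, pix(ci,[T(p[2]-8),T(59),O-78*BX+17*BY+59*Z,O-78*BX+51*BY+59*Z]).round(1))
print(atz(ci,327,222,59),atz(ci,327,170,59))
R,_=cv2.Rodrigues(ci["rvec"]); print("cam",-R.T@ci["tvec"], R[2])
E
```

```text
[498.96351649 159.0564006   86.06689632] [[318.6 242. ]
 [318.6 230.5]
 [323.  225.9]
 [322.9 174.9]]
[505.99877719 163.07208208  59.        ] [515.95910514 195.99407119  59.        ]
cam [520.60273949 230.0393276  249.5201308 ] [-0.08635794 -0.27514568 -0.95751614]
```

>>> send_rows --pt "0.0125 0.0055 0 0 0 0 -1" --pt "0.0125 0.0055 0.025 0 0 0 -1" --pt "0.0125 0.0055 0.025 0 0 0 -1" --pt "0.0125 0.0055 0.025 0 0 0 -1"

```text
time: 2.77
tcp_pos: [502.9, 163.8, 75.5]
ee_rot: [0.0, 0.805, 0.593, 0.0]
wrist_force: [0.0, 0.3, -0.8]
width: 0.0
finger_force: 0.0
```

```bash
cat > look.py <<'E'
from h import *
import sys
for i in range(int(sys.argv[1])):
    if i: viewer.read_camera("wrist")
    s=sensors.read_state(); print(s["time"].__round__(2),s["tcp_pos"].round(1),s["wrist_force"].round(1),round(s["width"],3),round(s["finger_force"],1))
E
python3 look.py 4
```

```text
2.77 [502.9 163.8  75.5] [ 0.   0.3 -0.8] 0.0 0.0
2.82 [502.8 163.8  75.4] [0.3 0.5 0.3] -0.003 0.0
2.87 [502.7 163.8  75.3] [-0.6  0.1 -0.5] 0.001 0.0
2.92 [502.7 163.8  75.2] [ 0.4 -0.   0.2] 0.007 0.0
```

>>> send_rows --pt "-0.001 -0.003 0.012 0 0 0 -1" --pt "-0.001 -0.003 0.02 0 0 0 -1" --pt "-0.001 -0.003 0.025 0 0 0 -1" --pt "-0.001 -0.003 0.025 0 0 0 -1" --pt "-0.001 -0.003 0.025 0 0 0 -1"

```text
time: 3.33
tcp_pos: [500.9, 163.8, 64.3]
ee_rot: [-0.0, 0.805, 0.593, -0.0]
wrist_force: [-0.4, -0.7, -0.8]
width: 0.001
finger_force: 0.0
```

```bash
python3 look.py 2
```

```text
3.33 [500.9 163.8  64.3] [-0.4 -0.7 -0.8] 0.001 0.0
3.38 [501.1 163.7  64.5] [-0.1  1.   0.4] -0.001 0.0
```

>>> send_rows --pt "0 0 0.005 0 0 0 -1" --pt "0 0 0.005 0 0 0 -1" --pt "0 0 0.005 0 0 0 -1"

```text
time: 3.63
tcp_pos: [501.1, 163.8, 62.6]
ee_rot: [-0.0, 0.805, 0.593, -0.0]
wrist_force: [0.7, -0.1, -0.3]
width: -0.003
finger_force: 0.0
```

```bash
python3 - <<'E'
from h import *
s=sensors.read_state();print(s)
p,d=viewer.read_camera('wrist');cv2.imwrite('pics/w4.png',cv2.resize(p[150:310,240:440],None,fx=3,fy=3,interpolation=cv2.INTER_CUBIC)[...,::-1])
E
```

```text
{'time': 3.6333, 'joints': array([9.04898182e-02, 2.62902741e-01, 1.83986453e+00, 1.93568697e-05,
       1.03898727e+00, 3.92164933e-01]), 'dq': array([ 9.86060687e-04, -1.65471154e-03, -2.85879799e-03, -6.98037899e-04,
        5.50280958e-04, -5.98365881e-05]), 'effort': array([-8.75753904e-03, -4.24592507e+01, -2.90320766e+01, -7.83464020e-04,
       -1.15963176e-02, -6.43609906e-05]), 'tcp_pos': array([501.11076723, 163.75923005,  62.58730611]), 'ee_rot': array([-4.90371541e-05,  8.05335165e-01,  5.92819759e-01, -6.49415413e-05]), 'wrist_force': array([ 0.67982114, -0.10626155, -0.27074805]), 'torque': array([ 0.04559029, -0.07663428, -0.0175202 ]), 'finger_force': 0.0, 'width': -0.002672059331419316}
```

View pics/w4.png

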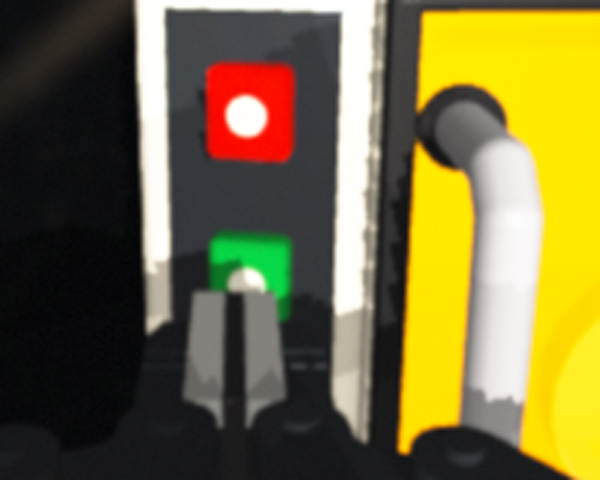

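The crop shows the tips at about crop row 293, reaching the green key's dot. No force has been felt, so I'll measure tip and key heights with the wrist depth.

```bash
python3 - <<'E'
from h import *
p,d=viewer.read_camera('wrist');ci=viewer.camera_info('wrist')
for n,x,y in [("tipL",208,300),("tipL",208,297),("tipL2",200,350),("tipR",260,300),("tipR",265,350),("green",220,250),("green",280,260),("green",250,245),("red",222,90),("red",280,90),("reddot",247,117),("panel",190,200),("panel",320,200),("bar",508,250)]:
    u,v=int(240+x/3),int(150+y/3); print(n,u,v,world(ci,u,v,d[v,u]).round(1))
E
```

```text
tipL 309 250 [500.1 176.2  91.1]
tipL 309 249 [499.9 175.8  89. ]
tipL2 306 266 [499.2 176.1 106.3]
tipR 326 250 [507.9 174.   91.5]
tipR 328 266 [508.2 173.  105.9]
green 313 233 [500.3 172.   59.1]
green 333 236 [510.9 167.3  60.5]
green 323 231 [506.1 171.2  58.4]
red 314 180 [510.3 201.8  59.3]
red 333 180 [520.3 199.   60.9]
reddot 322 189 [513.1 196.   61.2]
panel 303 216 [497.  181.6  52.7]
panel 346 216 [521.4 175.6  57. ]
bar 409 233 [545.6 175.8 102.1]
```

```bash
python3 - <<'E'
from h import *
p,d=viewer.read_camera('scene');ci=viewer.camera_info('scene')
s=sensors.read_state(); t=s["tcp_pos"]
q=pix(ci,[t-8*Z,t,t+11*Z,t+26*Z,O-78*BX+17*BY+59*Z]); print(q.round(1))
u,v=q[1].astype(int); u0,v0=u-40,v-35
cv2.imwrite('pics/s2.png',cv2.resize(p[v0:v0+60,u0:u0+80],None,fx=9,fy=9,interpolation=cv2.INTER_CUBIC)[...,::-1]); print(u0,v0,((q-[u0,v0]+.5)*9-.5).round(0))
np.save('pics/s2_d.npy',d)
E
```

```text
[[309.3 226.8]
 [309.3 225.4]
 [309.3 223.4]
 [309.2 220.7]
 [309.6 225.3]]
269 190 [[367. 335.]
 [367. 322.]
 [366. 305.]
 [366. 280.]
 [369. 322.]]
```

View pics/s2.png

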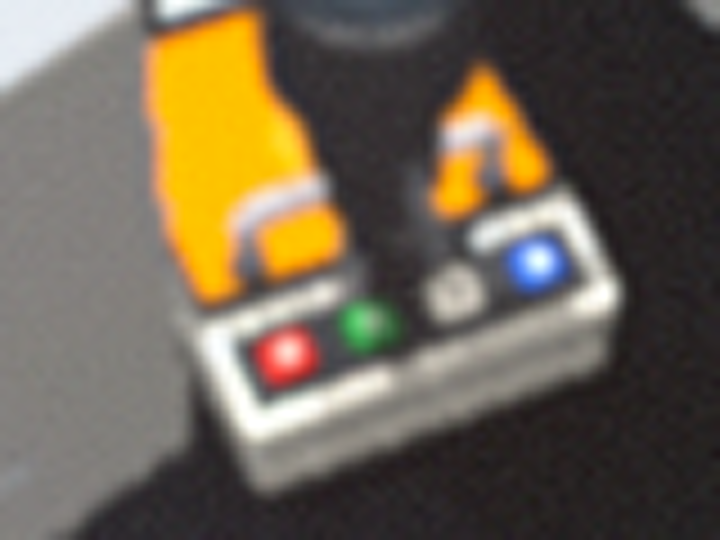

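Both views put the real fingertips about 26 mm above the reported TCP, where they should be 8 mm below it, so the tip is near z≈88. Laterally it is centred on green. I'll descend further, watching the force.

>>> send_rows --pt "0 0 0.02 0 0 0 -1" --pt "0 0 0.04 0 0 0 -1" --pt "0 0 0.055 0 0 0 -1" --pt "0 0 0.055 0 0 0 -1" --pt "0 0 0.055 0 0 0 -1"

```text
time: 4.2
tcp_pos: [500.3, 163.7, 39.8]
ee_rot: [-0.001, 0.805, 0.593, -0.001]
wrist_force: [-0.1, -0.3, 0.3]
width: 0.001
finger_force: 0.1
```

>>> send_rows --pt "0 0 0.006 0 0 0 -1" --pt "0 0 0.006 0 0 0 -1"

```text
time: 4.37
tcp_pos: [501.3, 163.7, 38.2]
ee_rot: [0.0, 0.805, 0.593, 0.0]
wrist_force: [-1.6, -0.6, 1.9]
width: 0.001
finger_force: 1.2
```

>>> send_rows --pt "0 0 0.004 0 0 0 -1" --pt "0 0 0.004 0 0 0 -1"

```text
time: 4.53
tcp_pos: [501.5, 163.7, 36.9]
ee_rot: [0.0, 0.805, 0.593, 0.0]
wrist_force: [-0.8, -0.7, 2.8]
width: 0.004
finger_force: 1.6
```

>>> send_rows --pt "0 0 0.004 0 0 0 -1" --pt "0 0 0.004 0 0 0 -1"

```text
time: 4.7
tcp_pos: [501.8, 163.6, 35.6]
ee_rot: [0.0, 0.805, 0.593, 0.0]
wrist_force: [-1.4, -0.9, 5.9]
width: 0.001
finger_force: 3.2
```

>>> send_rows --pt "0 0 0.004 0 0 0 -1" --pt "0 0 0.004 0 0 0 -1"

```text
time: 4.87
tcp_pos: [502.0, 163.6, 35.2]
ee_rot: [0.001, 0.805, 0.593, 0.0]
wrist_force: [-7.4, -2.0, 16.1]
width: -0.004
finger_force: 8.6
```

Green has bottomed out hard at 16 N. I'll lift and go to white.

>>> send_rows --pt "0 0 -0.025 0 0 0 -1" --pt "0 0 -0.05 0 0 0 -1" --pt "-0.085 0 -0.05 0 0 0 -1" --pt "-0.085 0 -0.05 0 0 0 -1" --pt "-0.085 0 -0.05 0 0 0 -1"

```text
time: 5.28
tcp_pos: [491.0, 130.6, 53.8]
ee_rot: [0.0, 0.806, 0.592, 0.0]
wrist_force: [0.2, -0.2, 0.7]
width: -0.002
finger_force: 0.0
```

```bash
python3 - <<'E'
from h import *
p,d=viewer.read_camera('wrist');ci=viewer.camera_info('wrist')
go([501-9.95,163.7-32.5,43],rot())
h=cv2.cvtColor(p,cv2.COLOR_RGB2HSV)
for a,b in((0,6),(55,85)):
    m=cv2.inRange(h,(a,150,90),(b,255,255)); m[:,:280]=0;m[:,370:]=0; k,l,s,c=cv2.connectedComponentsWithStats(m)
    for i in range(1,k):
        if s[i,4]>60: u,v=c[i]; print(a,u,v,s[i,4],world(ci,u,v,d[int(v),int(u)+8]).round(1))
E
```

```text
t 5.33 p [491.2 131.1  53.7] F [ 0.6 -0.2  0.2] w 0.002 delta [ 0.0001 -0.0004  0.0268] [ 0.0004 -0.0006 -0.0077]
0 323.2667984189723 123.23715415019763 1012 [514.  196.8  60.5]
55 323.3969194312796 188.8436018957346 844 [504.4 165.4  61.5]
```

>>> send_rows --pt "0 0 0.02 0 0 0 -1" --pt "0 0 0.032 0 0 0 -1" --pt "0 0 0.04 0 0 0 -1" --pt "0 0 0.046 0 0 0 -1" --pt "0 0 0.046 0 0 0 -1"

```text
time: 5.75
tcp_pos: [491.4, 131.6, 35.4]
ee_rot: [0.0, 0.805, 0.593, -0.0]
wrist_force: [-2.3, -0.6, 7.9]
width: -0.001
finger_force: 4.3
```

>>> send_rows --pt "0 0 0.004 0 0 0 -1" --pt "0 0 0.004 0 0 0 -1"

```text
time: 5.92
tcp_pos: [491.7, 131.6, 35.0]
ee_rot: [0.0, 0.805, 0.593, 0.0]
wrist_force: [-5.8, -0.7, 18.9]
width: -0.0
finger_force: 10.0
```

White has bottomed out too. Now blue.

>>> send_rows --pt "0 0 -0.025 0 0 0 -1" --pt "0 0 -0.05 0 0 0 -1" --pt "-0.085 0 -0.05 0 0 0 -1" --pt "-0.085 0 -0.05 0 0 0 -1" --pt "-0.085 0 -0.05 0 0 0 -1"

```text
time: 6.33
tcp_pos: [480.7, 98.2, 53.5]
ee_rot: [-0.0, 0.806, 0.592, -0.0]
wrist_force: [-0.2, -0.3, 0.3]
width: -0.001
finger_force: 0.0
```

>>> send_rows --pt "0 0 0.02 0 0 0 -1" --pt "0 0 0.032 0 0 0 -1" --pt "0 0 0.04 0 0 0 -1" --pt "0 0 0.046 0 0 0 -1" --pt "0 0 0.046 0 0 0 -1"

```text
time: 6.75
tcp_pos: [481.3, 99.2, 35.4]
ee_rot: [0.0, 0.805, 0.593, -0.0]
wrist_force: [-2.2, -0.8, 9.2]
width: 0.004
finger_force: 4.4
```

>>> send_rows --pt "0 0 0.004 0 0 0 -1" --pt "0 0 0.004 0 0 0 -1"

```text
time: 6.92
tcp_pos: [481.5, 99.2, 34.9]
ee_rot: [0.0, 0.805, 0.593, -0.0]
wrist_force: [-6.9, -1.3, 19.2]
width: -0.002
finger_force: 10.4
```

Blue has bottomed out. I'll lift, open and move above the bar.

>>> send_rows --pt "0 0 -0.08 0 0 0 -1" --pt "0 0 -0.18 0 0 0 -1" --pt "0.05 0.05 -0.2 0 0 0 -1" --pt "0.115 0.1 -0.2 0 0 0 1" --pt "0.115 0.1 -0.2 0 0 0 1"

```text
time: 7.33
tcp_pos: [537.5, 133.2, 115.1]
ee_rot: [0.001, 0.805, 0.593, 0.003]
wrist_force: [-1.1, 0.0, 0.5]
width: 0.275
finger_force: 0.0
```

>>> send_rows --pt "0 0 0 0 0 0 0.5" --pt "0 0 0 0 0 0 0.5" --pt "0 0 0 0 0 0 0.5" --pt "0 0 0 0 0 0 0.5" --pt "0 0 0 0 0 0 0.5"

```text
time: 7.75
tcp_pos: [532.1, 130.6, 113.1]
ee_rot: [-0.0, 0.805, 0.593, -0.0]
wrist_force: [-0.7, 0.5, -0.7]
width: 0.752
finger_force: 0.0
```

```bash
python3 - <<'E'
from h import *
p,d=viewer.read_camera('wrist');ci=viewer.camera_info('wrist')
cv2.imwrite('pics/w5.png',p[...,::-1])
go([501-9.95,163.7-32.5,43],rot())
H,W=d.shape; u,v=np.meshgrid(np.arange(W),np.arange(H))
R,_=cv2.Rodrigues(ci["rvec"]); c=np.stack([(u-ci["cx"])/ci["fx"]*d,(v-ci["cy"])/ci["fy"]*d,d],-1)
w=(c-ci["tvec"].ravel())@R; b=(w-O)@np.c_[BX,BY,Z]
m=(d>0)&(abs(b[...,0]+40)<20)&(abs(b[...,1])<52)&(b[...,2]>92)&(b[...,2]<106)
P=b[m]
for y in range(-50,55,10):
    q=P[abs(P[:,1]-y)<5]
    if len(q)>5: print(y,len(q),q[:,0].min().round(1),q[:,0].max().round(1),np.median(q[:,0]).round(1),np.percentile(q[:,2],90).round(1))
E
```

```text
t 7.8 p [532.3 130.6 113.2] F [-0.9  0.   0.1] w 0.749 delta [-0.0292 -0.0988  0.1757] [-0.0007  0.0002 -0.0064]
-50 34 -44.7 -35.2 -40.0 98.9
-40 184 -44.6 -35.3 -40.0 101.6
-30 204 -44.5 -35.4 -40.0 101.8
-20 214 -44.4 -35.4 -39.9 101.7
-10 227 -45.0 -35.4 -39.9 101.8
0 239 -44.9 -35.5 -40.4 101.8
10 253 -44.8 -35.5 -39.8 101.8
20 258 -44.6 -34.9 -39.8 101.8
30 283 -44.5 -34.9 -39.8 101.9
40 293 -44.4 -35.0 -39.7 101.8
50 220 -44.3 -34.9 -39.7 101.3
```

View pics/w5.png

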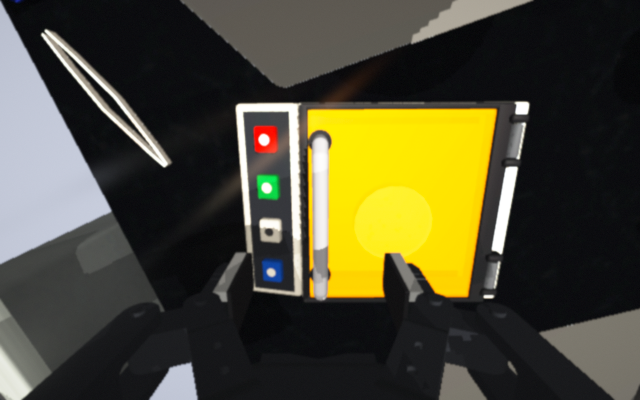

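The bar lies straight along box y at x = -40 with its top at z ≈ 101.8. In the picture it is at column 320, midway between the fingers at 240 and 400. I'll descend and close.

>>> send_rows --pt "0.009 0.002 0.06 0 0 0 0.5" --pt "0.009 0.002 0.12 0 0 0 0.5" --pt "0.009 0.002 0.143 0 0 0 0.5" --pt "0.009 0.002 0.143 0 0 0 0.5" --pt "0.009 0.002 0.143 0 0 0 0.5"

```text
time: 8.22
tcp_pos: [534.3, 133.9, 56.2]
ee_rot: [-0.0, 0.805, 0.593, -0.0]
wrist_force: [-0.2, -0.2, 1.1]
width: 0.753
finger_force: 0.0
```

```bash
python3 look.py 1; python3 - <<'E'
from h import *
p,d=viewer.read_camera('wrist');ci=viewer.camera_info('wrist')
u,v=np.meshgrid(np.arange(640),np.arange(400))
R,_=cv2.Rodrigues(ci["rvec"]); c=np.stack([(u-ci["cx"])/ci["fx"]*d,(v-ci["cy"])/ci["fy"]*d,d],-1)
b=((c-ci["tvec"].ravel())@R-O)@np.c_[BX,BY,Z]
for sx in (-75,-5):  # finger side faces: lowest point
    for y0 in (11,):
        m=(d>0)&(abs(b[...,0]-sx)<12)&(abs(b[...,1]-y0)<4)&(b[...,2]>75); print(sx,m.sum(),np.percentile(b[m][:,2],[0,2,50]) if m.any() else "", np.median(b[m][:,0]) if m.any() else "")
E
```

```text
8.22 [534.3 133.9  56.2] [-0.2 -0.2  1.1] 0.753 0.0
-75 2816 [ 84.42543659  90.27574743 125.88571274] -76.26931166049279
-5 2710 [ 85.25149056  90.58510294 125.40133549] -2.905376008583411
```

>>> send_rows --pt "0 0 0 0 0 0 -1" --pt "0 0 0 0 0 0 -1" --pt "0 0 0 0 0 0 -1" --pt "0 0 0 0 0 0 -1" --pt "0 0 0 0 0 0 -1"

```text
time: 8.68
tcp_pos: [534.7, 134.2, 56.7]
ee_rot: [0.0, 0.805, 0.593, 0.0]
wrist_force: [-0.8, 0.3, 1.9]
width: 0.089
finger_force: 58.5
```

>>> send_rows --pt "0 0 0 0 0 0 -1" --pt "0 0 0 0 0 0 -1" --pt "0 0 0 0 0 0 -1" --pt "0 0 0 0 0 0 -1"

```text
time: 9.02
tcp_pos: [534.7, 134.2, 56.5]
ee_rot: [-0.0, 0.805, 0.593, 0.0]
wrist_force: [-1.6, 1.2, 4.0]
width: 0.095
finger_force: 58.6
```

```bash
python3 - <<'E'
r=(130**2+32.5**2)**.5; import math
a0=math.atan2(32.5,130)
for t in range(0,50,5):
    a=a0+math.radians(t); print(t,round((130-r*math.cos(a))/400,4),round((r*math.sin(a)-32.5)/400,4))
E
```

```text
0 0.0 0.0
5 0.0083 0.028
10 0.019 0.0552
15 0.0321 0.0813
20 0.0474 0.1063
25 0.0648 0.1297
30 0.0842 0.1516
35 0.1054 0.1717
40 0.1283 0.1899
45 0.1526 0.206
```

>>> send_rows --pt "0 0.004 -0.014 0 0 0 -1" --pt "0 0.0083 -0.028 0 0 0 -1" --pt "0 0.0135 -0.0417 0 0 0 -1" --pt "0 0.019 -0.0552 0 0 0 -1" --pt "0 0.019 -0.0552 0 0 0 -1"

```text
time: 9.43
tcp_pos: [541.8, 131.9, 79.3]
ee_rot: [-0.0, 0.805, 0.593, -0.0]
wrist_force: [-3.4, 3.4, -0.7]
width: 0.086
finger_force: 58.6
```

```bash
cat > ang.py <<'E'
from h import *
p,d=viewer.read_camera('wrist');ci=viewer.camera_info('wrist'); s=sensors.read_state()
u,v=np.meshgrid(np.arange(640),np.arange(400))
R,_=cv2.Rodrigues(ci["rvec"]); c=np.stack([(u-ci["cx"])/ci["fx"]*d,(v-ci["cy"])/ci["fy"]*d,d],-1)
b=((c-ci["tvec"].ravel())@R-O)@np.c_[BX,BY,Z]
h=cv2.cvtColor(p,cv2.COLOR_RGB2HSV)
m=(d>0)&(abs(b[...,1])<70)&(b[...,2]>60)&(cv2.inRange(h,(15,150,100),(35,255,255))>0)&(b[...,0]>-50)&(b[...,0]<85)
P=b[m]; vx,vz,x0,z0=cv2.fitLine(P[:,[0,2]].astype(np.float32),cv2.DIST_HUBER,0,.1,.1).ravel(); print("shield deg",-np.degrees(np.arctan(vz/vx)),len(P))
m=(d>0)&(abs(b[...,1]-42)<5)&(h[...,1]<60)&(h[...,2]>120); Q=b[m]
t=(s["tcp_pos"]-O)@np.c_[BX,BY,Z]; print("tcp box",t.round(1),"angle from tcp",np.degrees(np.arctan2(t[2]+40-64,90-t[0]))-14.04,"F",s["wrist_force"].round(1),s["torque"].round(2),"ff",s["finger_force"],s["width"],s["time"])
cv2.imwrite('pics/a%d.png'%(s["time"]*100),p[...,::-1])
E
python3 ang.py
```

```text
shield deg 9.819128 32185
tcp box [-32.2   0.4  78.7] angle from tcp 10.086268770643024 F [-2.8  3.2 -1.4] [0.52 0.59 0.07] ff 58.62791955471039 0.08965193840343315 9.4833
```

The shield is at 9.8° and tracking as planned, so I'll continue the arc.

>>> send_rows --pt "0 0.0131 -0.0261 0 0 0 -1" --pt "0 0.0284 -0.0511 0 0 0 -1" --pt "0 0.0458 -0.0745 0 0 0 -1" --pt "0 0.0652 -0.0964 0 0 0 -1" --pt "0 0.0652 -0.0964 0 0 0 -1"

```text
time: 9.9
tcp_pos: [566.7, 124.3, 119.5]
ee_rot: [-0.001, 0.805, 0.593, -0.001]
wrist_force: [-12.3, 4.7, 6.7]
width: 0.092
finger_force: 59.0
```

```bash
python3 ang.py
```

```text
shield deg 29.94939 22010
tcp box [ -6.8   0.4 118.7] angle from tcp 30.317428394606125 F [-11.1   5.1   6.6] [0.86 1.95 0.06] ff 58.92481505870819 0.09046777778037299 9.95
```

>>> send_rows --pt "0 0.0105 -0.0103 0 0 0 -1" --pt "0 0.0212 -0.0201 0 0 0 -1" --pt "0 0.0441 -0.0383 0 0 0 -1" --pt "0 0.0684 -0.0544 0 0 0 -1" --pt "0 0.0684 -0.0544 0 0 0 -1"

```text
time: 10.37
tcp_pos: [594.6, 115.8, 142.4]
ee_rot: [0.001, 0.805, 0.593, 0.001]
wrist_force: [-10.4, 4.0, 13.2]
width: 0.087
finger_force: 60.5
```

```bash
python3 ang.py;ls pics/a*
```

```text
shield deg 45.769993 15888
tcp box [ 22.5   0.4 142. ] angle from tcp 46.18914581852259 F [-9.3  2.8 13. ] [0.59 1.61 0.01] ff 60.47823965549469 0.0936338294610728 10.4167
pics/a1041.png
pics/a948.png
pics/a994.png
```

Two independent estimates put the shield at about 46°. I'll hold long enough for step 4 to register, then check.

>>> send_rows --pt "0 -0.002 0.002 0 0 0 -1" --pt "0 -0.002 0.002 0 0 0 -1" --pt "0 -0.002 0.002 0 0 0 -1" --pt "0 -0.002 0.002 0 0 0 -1" --pt "0 -0.002 0.002 0 0 0 -1"

```text
time: 10.83
tcp_pos: [592.2, 116.5, 140.9]
ee_rot: [-0.0, 0.805, 0.593, 0.0]
wrist_force: [-9.6, 3.6, 14.5]
width: 0.087
finger_force: 60.6
```

>>> send_rows --pt "0 0 0 0 0 0 -1" --pt "0 0 0 0 0 0 -1" --pt "0 0 0 0 0 0 -1" --pt "0 0 0 0 0 0 -1" --pt "0 0 0 0 0 0 -1"

```text
time: 11.25
tcp_pos: [592.1, 116.6, 140.9]
ee_rot: [-0.0, 0.805, 0.593, 0.0]
wrist_force: [-10.8, 3.3, 13.9]
width: 0.091
finger_force: 60.6
```

```bash
python3 ang.py; cp $(ls -t pics/a*.png|head -1) pics/final.png
```

```text
shield deg 44.45992 16447
tcp box [ 20.6   0.4 140.9] angle from tcp 45.260780510071086 F [-9.9  3.6 14.1] [0.52 1.72 0.04] ff 60.630818009376526 0.08952028124694053 11.3
```

View pics/final.png

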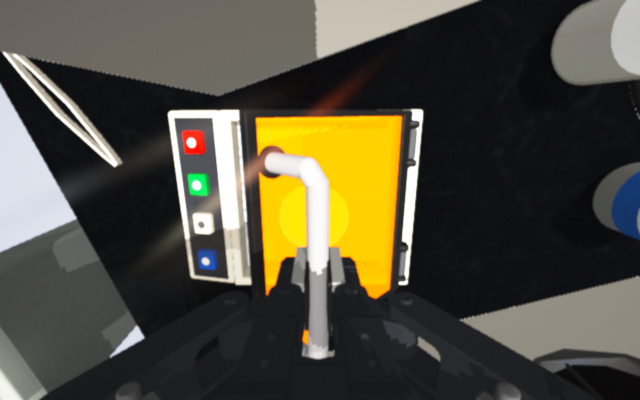

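The bar (about (318,250)) is held between the pads, the shield is up at about 45°, and all four keys are up at (192,143) to (206,261). The dish is still in place at about (315,215).

```bash
python3 -c "
from rig import ticket
print(ticket.hand_in())"
```

```text
the job is handed in; nothing more can be done
None
```

I pressed green, white and blue in order, each to its stop, then raised the shield by its bar to about 45° and handed in while still holding it. The hand-in gave no verdict.

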